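# Load the warming plate, set its splash guard flush and switch it on

## Robot

A 7-joint arm with a two-finger parallel gripper is mounted at the origin on the work surface. World frame = base frame: x ahead of the robot, y to its left, z up, the work surface at z = 0. Lengths are in m, angles in rad, forces in N, time in s.
With the tool pointing down it reaches from about 0.375 to 0.925 m from the base axis. Payload 3.1 kg.
Tool frame: the origin (TCP) lies between the finger pads; the fingertips stand 19 mm ahead of it and the grasp point (between the pads) is the TCP; z points along the fingers, y is the line along which they close (so a half turn about z gives the same grasp; the last joint's range is limited). The gripper opens to 85 mm and grips with 20 to 120 N. Pads are 22 mm wide; open, the fingers measure 114 mm over their backs; the gripper's body (76 mm by 85 mm) begins 54 mm behind the grasp point. The pads swing forward as they close: fully open they stand 13 mm farther back than shut.
Start: joints at [-1.413, 0.383, 0.044, 1.598, -0.018, 1.161, -0.05], TCP at [0.164, 0.629, 0.225] pointing down, gripper open.
Joint ranges: [-2.61, 2.61], [-0.41, 2.15], [-1.48, 1.57], [0, 2.5], [-1.57, 4.71], [0.05, 1.97], [-2.85, 2.85]. Speed limits (rad/s): [2.79, 2.79, 3.14, 3.14, 3.14, 3.14, 3.14].

## Interface

Orientations are given as a unit quaternion [x, y, z, w].
In Python, from bench import move_ptp, movel, move_j, move_gripper, pause, inverse_kinematics, read_camera, camera_params, MotionError, sign_off, look_for, tip_of, read_time_s, read_qpos, read_joint_vel, read_effort, read_eef_pos, read_tcp_rot, read_ft_force, read_ft_torque, read_finger_gap, read_grasp_force gives the robot as it stands. Calls block until the motion is done:
- move_ptp(position, orientation): joint-space move of the TCP to a pose.
- movel(position, orientation=None, speed=0.15): straight line of the TCP; orientation=None keeps the orientation; speed is the mean speed in m/s.
- move_j(angles): joint-space move.
- move_gripper(opening, effort=None): finger opening in m; effort is the grip in N (None keeps the last); returns when the fingers have stopped.
- pause(seconds).
- inverse_kinematics(position, orientation): joint angles nearest the present ones, or None.
- read_camera(name): name is "scene" or "top" or "wrist"; returns the picture (384x512x3 uint8, red, green, blue); there is no depth.
- camera_params(name): a dict with "K" (3x3 intrinsics, pixels), "camera_from_world" (4x4, takes a point from world to camera coordinates). Camera axes: x right, y down, z forward; pixel columns grow to the right and rows downward; lengths in m; the calibration is good to about 2 mm. The wrist camera is an equidistant fisheye: a pixel r from the principal point sees the ray r / f radians off the axis. A picture is of the moment at which its call begins: read the wrist's pose just before it. camera_params takes no time and is no camera call; for the wrist camera it gives the pose at the moment of the call.
A pose or a line that the arm cannot do raises MotionError and nothing moves.
- sign_off(): hands the job in; it is judged then, once.
Trained networks look in the newest picture that a camera, given by its name, has taken for a name from the list of things; names that differ only in an ending like _2 or _b are one class to them, and where a whole thing is asked for, a point or a joint stands for the part that bears it (a point fixed in the world has none). Each returns a list of dicts, best first, with "confidence" (0 to 1); they miss things now and then, are a little off and sometimes report something else, mostly with a low value. They report only what shows in the picture. A call takes as long as a camera call. They do not tell look-alikes from the thing itself.
- look_for(camera, name): "at" ([column, row] in pixels, amid what is visible of it).
- tip_of(camera, name): "at" ([column, row] in pixels: a listed point, or the origin of a listed thing).
Readings, each from a call of its own:
- read_time_s(): time.
- read_qpos(): joint angles.
- read_joint_vel(): joint speeds.
- read_effort(): joint torques, N m.
- read_eef_pos(): TCP position.
- read_tcp_rot(): TCP orientation.
- read_ft_force(): force on the tool from outside, world axes, zero at the start.
- read_ft_torque(): the same for the moment, N m.
- read_finger_gap(): finger opening in m.
- read_grasp_force(): force on a finger pad.
Only numpy, scipy, OpenCV 4.12 (cv2) and the standard library are available. Lean on these libraries where they do the work, as an engineer would, in place of code of your own. Each camera call takes 0.05 s, during which the arm holds its last target. There are 200 camera calls.

## Task

Get the warming plate ready for dinner: stand every tall bottle upright inside the red back zone first, then every short jar inside the grey front zone. Then stand the steel splash guard on the counter, its flat face flush along the plate's front edge and centred on the black glass, and last turn the knob clockwise until it clicks over to on. Some bottles and jars may be missing; leave the mug and the pepper mill where they are.

Things in the scene. Friction and masses are not known exactly. Their poses are not given: they have to be found in the camera images.
- plate: Food-warming plate fixed on the counter; place and yaw vary. Flat top 36 mm high: black glass 230 mm deep (x) by 280 wide (y), plus an aluminium control strip 85 mm wide, same height and depth, on its -y side. Origin: underside, under the glass's centre; x to the back (away from the robot), y left, z up. Straight vertical front edge at x = -115 mm, full height.
- zone_back (a point): Centre of the back zone on the glass top: red printed outline, 100 mm deep (plate x = 5 to 105 mm) by 255 mm wide; holds three items 90 mm apart.
- zone_front (a point): Centre of the front zone on the glass top: grey printed outline, 100 mm deep (plate x = -105 to -5 mm) by 255 mm wide; holds three items 90 mm apart.
- front_edge (a point): Middle of the glass's front edge: on the plate's vertical front face, 20 mm above the counter; axes as the plate's.
- guard: Splash guard: straight steel bar 220 mm long (y), 90 mm high, wall 10 mm thick (x = -10 to 0), on a foot 6 mm thick running out to x = -50 mm. 0.4 kg. Origin: at its underside, mid length, on the flat inner face, which looks to its +x; z up. Starts to the left of the plate, standing. Grip the wall from above near its top, across its thickness. It may get nudged.
- guard_end_a (a point): End of the guard's inner face, 110 mm to its +y, 20 mm above its underside.
- guard_end_b (a point): End of the guard's inner face, 110 mm to its -y, 20 mm above its underside.
- knob (a joint): Power knob angle, rad: 0 is off, 1.2 is on (by the red mark); grows clockwise seen from above; stops at both. A snap spring holds it against either stop: it takes about 0.1 N m to start it and at most 0.16 N m on the way. Let go before 0.6 it springs back, past 0.7 it snaps on to 1.2.
- knob_grip (a point): Grip point on the knob's vertical axis, 72 mm above the counter, at plate x = -60, y = -185 mm. Black skirt 52 mm across, with an upright bar 50 mm long, 14 mm thick, from 48 to 84 mm above the counter: grip it across its thickness. The point's x axis runs along the bar (the plate's x when off) and turns with it.
- mug: Blue mug beyond the plate, 90 mm high, not part of the job. Origin: centre of its underside.
- pepper_mill: Dark wooden pepper mill beyond the plate, 130 mm high, not part of the job. Origin: centre of its underside.
- bottle_1: Green glass, red cap: tall sauce bottle, standing: 155 mm high in all, body 60 mm across up to 85 mm, then a shoulder; its cap is a cylinder 38 mm across from 117 to 155 mm high, the place to grip. 0.35 kg. Origin: centre of its underside, z up. May be absent (None).
- bottle_2: Amber glass, yellow cap: tall sauce bottle, standing: 155 mm high in all, body 60 mm across up to 85 mm, then a shoulder; its cap is a cylinder 38 mm across from 117 to 155 mm high, the place to grip. 0.35 kg. Origin: centre of its underside, z up. May be absent (None).
- bottle_3: Green glass, white cap: tall sauce bottle, standing: 155 mm high in all, body 60 mm across up to 85 mm, then a shoulder; its cap is a cylinder 38 mm across from 117 to 155 mm high, the place to grip. 0.35 kg. Origin: centre of its underside, z up. May be absent (None).
- jar_1: Reddish-brown, steel lid: short food jar with a metal lid, standing: 66 mm high, 58 mm across (59 mm at its lid, which takes the top 20 mm), 0.25 kg. Origin: centre of its underside, z up. May be absent (None).
- jar_2: Yellow, brass lid: short food jar with a metal lid, standing: 66 mm high, 58 mm across (59 mm at its lid, which takes the top 20 mm), 0.25 kg. Origin: centre of its underside, z up. May be absent (None).
- jar_3: Green, steel lid: short food jar with a metal lid, standing: 66 mm high, 58 mm across (59 mm at its lid, which takes the top 20 mm), 0.25 kg. Origin: centre of its underside, z up. May be absent (None).
Things that resemble listed ones, but are neither listed nor needed, are in the scene too. Leave any purple or turquoise look-alike of the jar_2 alone.

How it is judged:
By the outcome, as a careful person would: the job done as asked, in the order asked, and still so for the second after the job is handed in, with the robot touching nothing.
Of bottle_1, bottle_2, bottle_3 only 2 to 3 are there at a start; the rules pass over those that are not, and their reading is None.
Of jar_1, jar_2, jar_3 only 2 to 3 are there at a start; the rules pass over those that are not, and their reading is None.
At some moment in a run one of jar_1, jar_2, jar_3, guard may be knocked a few centimetres aside while the robot is not near it.
It also fails if it takes over 210 s, if anything falls off the work surface, if the arm or the gripper's body presses on something with over 40 N, if the wrist force passes 120 N, or if a joint passes its speed limit or range.

## Working session

There is one attempt and no reset: what is moved stays moved. The work goes in short steps, each a Python script; the robot and the scene stay as the last script left them, time stands still between calls to the robot, and variables do not carry over. Pictures are saved under pics/ and viewed, at most 14 in all, crops included, and the job is handed in when it is done.

```bash
ls; mkdir -p pics; python3 - <<'E'
from bench import *
import cv2,numpy as np
for c in ["scene","top"]:
    im=read_camera(c); cv2.imwrite(f"pics/{c}0.png",im[:,:,::-1])
    p=camera_params(c); print(c,p["K"].tolist() if hasattr(p["K"],'tolist') else p["K"]); print(np.round(np.linalg.inv(p["camera_from_world"]),3))
    for n in ["bottle_1","jar_1","guard","plate","knob","mug","pepper_mill"]:
        print(n,[(np.round(d["at"]).astype(int).tolist(),round(d["confidence"],2)) for d in look_for(c,n)])
    for n in ["bottle_1","jar_1","guard","plate","knob_grip","guard_end_a","guard_end_b","front_edge","zone_back","zone_front"]:
        print("tip",n,[(np.round(d["at"],1).tolist(),round(d["confidence"],2)) for d in tip_of(c,n)])
print(read_time_s(),read_tcp_rot())
E
```

```text
pics
scene [[479.36508283649147, 0.0, 249.57577798753346], [0.0, 479.36508283649147, 192.4492647295259], [0.0, 0.0, 1.0]]
[[ 0.818  0.461 -0.343  1.093]
 [ 0.575 -0.653  0.493 -0.751]
 [ 0.003 -0.6   -0.8    1.34 ]
 [ 0.     0.     0.     1.   ]]
bottle_1 [([136, 255], 0.73), ([201, 284], 0.61), ([284, 259], 0.23)]
jar_1 [([297, 125], 0.83), ([313, 154], 0.82), ([263, 124], 0.8), ([276, 100], 0.79), ([228, 129], 0.7), ([240, 113], 0.59)]
guard [([263, 150], 0.58)]
plate [([245, 220], 0.69)]
knob [([211, 238], 0.53), ([264, 152], 0.36)]
mug [([320, 214], 0.66)]
pepper_mill [([280, 261], 0.64)]
tip bottle_1 [([202.9, 295.2], 0.9), ([142.2, 263.1], 0.86), ([265.2, 130.6], 0.55)]
tip jar_1 [([313.8, 161.1], 0.89), ([238.5, 122.1], 0.86), ([262.4, 130.6], 0.73), ([229.6, 140.0], 0.73), ([297.5, 134.4], 0.7), ([274.4, 109.2], 0.7), ([255.3, 213.4], 0.63)]
tip guard [([265.6, 156.7], 0.58), ([243.4, 140.6], 0.33)]
tip plate [([254.2, 213.8], 0.74)]
tip knob_grip [([206.4, 232.0], 0.65)]
tip guard_end_a [([291.7, 166.1], 0.93)]
tip guard_end_b [([291.7, 166.1], 0.93)]
tip front_edge [([230.4
[... 767 characters left out ...]
[356.6, 160.7], 0.55)]
tip jar_1 [([143.4, 272.9], 0.89), ([105.6, 245.6], 0.89), ([146.6, 232.4], 0.85), ([150.7, 160.5], 0.84), ([125.4, 203.8], 0.76), ([177.1, 264.6], 0.57), ([251.4, 151.6], 0.48)]
tip guard [([172.2, 207.0], 0.79)]
tip plate [([254.2, 170.2], 0.7), ([170.4, 242.5], 0.44)]
tip knob_grip [([315.1, 188.1], 0.63), ([253.7, 168.6], 0.19)]
tip guard_end_a [([180.1, 175.0], 0.75), ([172.6, 243.0], 0.63)]
tip guard_end_b [([180.1, 175.0], 0.75), ([172.6, 243.0], 0.63)]
tip front_edge [([251.5, 204.6], 0.85)]
tip zone_back [([251.4, 148.2], 0.69)]
tip zone_front [([254.2, 186.5], 0.75), ([317.5, 190.2], 0.53)]
1.8 [ 1.27506385e-01  9.91837749e-01 -4.22982885e-05 -1.54622447e-05]
```

```bash
python3 - <<'E'
import cv2
a=cv2.imread("pics/top0.png")[80:320,60:460]; cv2.imwrite("pics/top0c.png",cv2.resize(a,(800,480),interpolation=cv2.INTER_CUBIC))
a=cv2.imread("pics/scene0.png")[70:340,90:390]; cv2.imwrite("pics/scene0c.png",cv2.resize(a,(660,594),interpolation=cv2.INTER_CUBIC))
E
```

```text
(no output)
```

View pics/top0c.png

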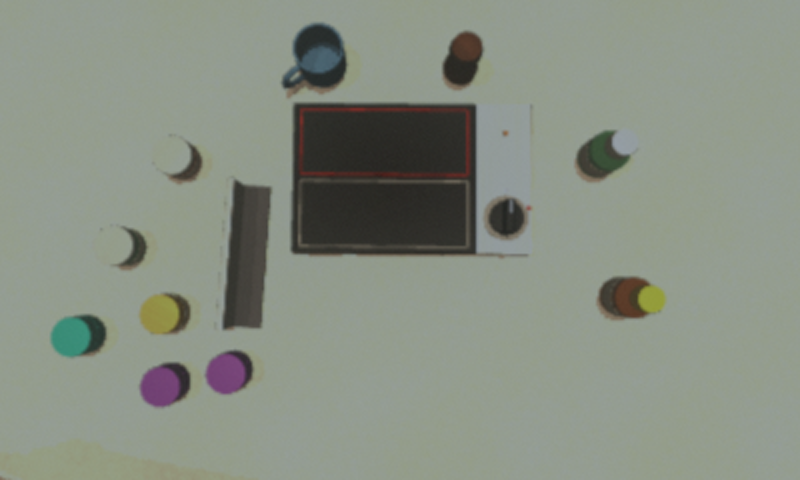

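View pics/scene0c.png

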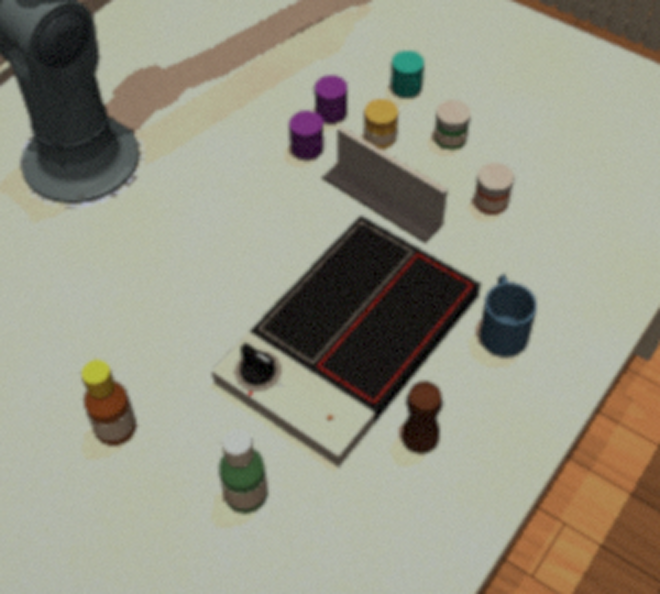

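Top crop: plate glass at about (385,178), knob (507,217), amber bottle with a yellow cap (651,299), green bottle with a white cap (624,142). So bottles 2 and 3 are there. Jars, by lid: jar_1 steel (173,156), jar_3 steel (113,245) and jar_2 brass (160,313); the purple and teal ones are decoys. The guard's foot points to −y, so its inner face looks to +y.

```bash
cat > h.py <<'E'
from bench import *
import cv2, numpy as np
from scipy.spatial.transform import Rotation as R
def quat(a):  # tool down, closing axis y at world angle a
    c,s=np.cos(a),np.sin(a)
    return R.from_matrix(np.array([[-s,c,0],[c,s,0],[0,0,-1]]).T.reshape(3,3).T).as_quat()
def quat(a):
    c,s=np.cos(a),np.sin(a)
    return R.from_matrix(np.column_stack([[-s,c,0],[c,s,0],[0,0,-1]])).as_quat()
def back(cam,uv,z):
    p=camera_params(cam); K=np.array(p["K"]); T=np.linalg.inv(p["camera_from_world"])
    n=(np.array(uv,float)-K[:2,2])/K[0,0]
    if cam=="wrist":
        th=np.linalg.norm(n); d=np.array([*(n/max(th,1e-9)*np.sin(th)),np.cos(th)])
    else: d=np.array([*n,1])
    d=T[:3,:3]@d; o=T[:3,3]
    return (o+d*(z-o[2])/d[2])[:2]
def proj(cam,P):
    p=camera_params(cam); K=np.array(p["K"]); q=np.array(p["camera_from_world"])@[*P,1]
    return q[:2]/q[2]*K[0,0]+K[:2,2]
def blobs(im,lo,hi,amin=30,amax=5000):
    h=cv2.cvtColor(im,cv2.COLOR_RGB2HSV); m=cv2.inRange(h,np.array(lo),np.array(hi))
    n,l,s,c=cv2.connectedComponentsWithStats(m)
    return [(c[i],s[i,4],l==i) for i in range(1,n) if amin<=s[i,4]<=amax]
def wrap(a): return (a+np.pi)%(2*np.pi)-np.pi
def best(pos,a):
    """closing angle a or a+pi, whichever keeps joint moves smallest"""
    q0=np.array(read_qpos()); r=[]
    for x in (a,a+np.pi):
        q=inverse_kinematics(list(pos),list(quat(x)))
        if q is not None: r.append((np.abs(np.array(q)-q0).max(),x))
    return min(r)[1]
E
python3 - <<'E'
from h import *
im=read_camera("top"); np.save("top.npy",im)
hsv=cv2.cvtColor(im,cv2.COLOR_RGB2HSV)
pts={"y":(385,229),"w":(372,151),"j1":(146,158),"j3":(116,202),"j2":(140,237),"strip":(315,160),"table":(300,260),"glass":(250,160),"red":(210,145),"teal":(95,248)}
for k,(u,v) in pts.items(): print(k,hsv[v,u],im[v,u])
# plate
m=(hsv[...,2]<70).astype(np.uint8); m[:, :200]=0; m[:, 305:]=0; m[:128]=0; m[212:]=0
c=max(cv2.findContours(m,0,2)[0],key=cv2.contourArea); r=cv2.minAreaRect(c); b=cv2.boxPoints(r)
W=np.array([back("top",x,.036) for x in b]); print("glass",r); print(W.round(4),W.mean(0),[np.linalg.norm(W[i]-W[i-1]) for i in range(4)])
m=((im[...,0].astype(int)-im[...,1])>35).astype(np.uint8); m[:, :205]=0; m[:,298:]=0; m[:128]=0;m[180:]=0
p=cv2.findNonZero(m); r=cv2.minAreaRect(p); b=cv2.boxPoints(r)
W=np.array([back("top",x,.036) for x in b]); print("red",W.round(4),W.mean(0),[np.linalg.norm(W[i]-W[i-1]) for i in range(4)])
for n,u,v in (("yellow",385,229),("white",372,151),("j1",146,158),("j3",116,202),("j2",140,237)):
    m=np.zeros((386,514),np.uint8)
    area,_,_,_=cv2.floodFill(cv2.GaussianBlur(im,(3,3),0).copy(),m,(u,v),0,(14,)*3,(14,)*3,4|cv2.FLOODFILL_FIXED_RANGE|cv2.FLOODFILL_MASK_ONLY|(255<<8))
    q=cv2.findNonZero(m[1:-1,1:-1]); (cc,rad)=cv2.minEnclosingCircle(q); cen=q.reshape(-1,2).mean(0)
    z=.155 if n in("yellow","white") else .066
    print(n,area,cc,rad,cen,back("top",cc,z),back("top",cen,z))
print("tips")
for uv in ((265.6,156.7),): print("guard",back("scene",uv,0))
for uv in ((180.1,175.0),(172.6,243.0)): print("gend",back("top",uv,.02))
print("knob",back("top",(315.1,188.1),.072),"scene",back("scene",(206.4,232),.072))
for uv in [(202.9,295.2),(142.2,263.1),(313.8,161.1),(238.5,122.1),(262.4,130.6),(229.6,140),(297.5,134.4),(274.4,109.2)]: print(uv,back("scene",uv,0))
E
```

```text
y [ 33 158 157] [148 157  60]
w [101  22 162] [148 157 162]
j1 [ 47  26 157] [148 157 141]
j3 [ 43  29 158] [150 158 140]
j2 [ 28 134 147] [147 143  70]
strip [ 90  15 155] [146 155 155]
table [ 47  26 157] [148 157 141]
glass [18 31 41] [41 39 36]
red [  3 140  93] [93 47 42]
teal [ 83 149 140] [ 58 140 120]
glass ((251.5, 169.0), (74.0, 91.0), 90.0)
[[ 0.7065  0.1466]
 [ 0.7019 -0.1326]
 [ 0.475  -0.1269]
 [ 0.4796  0.1482]] [0.59076651 0.00880693] [np.float64(0.22696449392632953), np.float64(0.27921536301520333), np.float64(0.22693229251846453), np.float64(0.27509462141227564)]
red [[ 0.7001  0.1343]
 [ 0.6958 -0.1232]
 [ 0.5939 -0.1207]
 [ 0.5982  0.1351]] [0.64700319 0.00637336] [np.float64(0.10196472999212912), np.float64(0.2576325788248557), np.float64(0.1019514549811458), np.float64(0.25592370624364147)]
yellow 109 (385.625, 229.0) 6.032564163208008 [385.59633028 229.20183486] [ 0.40548402 -0.35114721] [ 0.4049435  -0.35104663]
white 134 (374.1695556640625, 150.12608337402344) 7.410522937774658 [373.41791045 149.90298507] [ 0.62110934 -0.32895504] [ 0.62176177 -0.32691914]
j1
[... 222 characters left out ...]
5 [263.6303324  218.49844705] [ 4.10272290e-01 -2.25933975e-04] [ 0.43907869 -0.02459698]
j2 258 (139.3586883544922, 236.68478393554688) 9.077652931213379 [139.35271318 236.71705426] [0.39202084 0.34011152] [0.39192726 0.34012842]
tips
guard [0.47231889 0.24320836]
gend [0.57701041 0.22935922]
gend [0.36928514 0.25255698]
knob [ 0.525655   -0.17735713] scene [ 0.52847982 -0.17414872]
(202.9, 295.2) [ 0.62635074 -0.32365375]
(142.2, 263.1) [ 0.4027754  -0.34823007]
(313.8, 161.1) [0.62901969 0.32768038]
(238.5, 122.1) [0.28497368 0.33110974]
(262.4, 130.6) [0.38754027 0.34704744]
(229.6, 140) [0.31341136 0.23400193]
(297.5, 134.4) [0.50910612 0.40821695]
(274.4, 109.2) [0.36006687 0.47340019]
```

```bash
cat >> h.py <<'E'
PC=np.array([.5915,.0078]); PY=-.0167
def P(x,y): c,s=np.cos(PY),np.sin(PY); return PC+np.array([c*x-s*y,s*x+c*y])
def carry(src,dst,zg,a_src,a_dst,zlift,grip=40,check=True,open_to=.085,slow=.06):
    a=best([*src,zlift],a_src); 
    move_gripper(open_to,grip)
    move_ptp([*src,zlift],list(quat(a))); movel([*src,zg],speed=.15)
    move_gripper(0,grip); print("gap",round(read_finger_gap(),4),"F",read_grasp_force())
    movel([*src,zlift],speed=.2)
    b=best([*dst,zlift],a_dst)
    move_ptp([*dst,zlift],list(quat(b))); 
    print("gap",round(read_finger_gap(),4),"t",read_time_s())
    movel([*dst,zg+.036+.012],speed=.2); movel([*dst,zg+.036+.001],speed=.03)
    print("ft",np.round(read_ft_force(),1))
    move_gripper(open_to); movel([*dst,zlift+.01],speed=.2)
    print("t",read_time_s())
E
python3 - <<'E'
from h import *
carry([.404,-.350],P(58,-70) if 0 else P(.058,-.07),.138,PY,PY,.30)
E
```

```text
gap 0.0361 F 39.79361593723297
gap 0.0358 t 9.6917
ft [-0.1 -0.6 -2. ]
t 12.2917
```

```bash
python3 - <<'E'
from h import *
carry([.6235,-.3255],P(.058,.07),.138,PY,PY,.30)
move_ptp([.5,.15,.35],list(quat(best([.5,.15,.35],PY))))
im=read_camera("top"); np.save("top.npy",im); cv2.imwrite("pics/t1.png",cv2.resize(im[80:320,60:460,::-1],(800,480),interpolation=cv2.INTER_CUBIC))
im=read_camera("scene"); cv2.imwrite("pics/s1.png",cv2.resize(im[70:340,90:390,::-1],(660,594),interpolation=cv2.INTER_CUBIC))
for n in ("bottle_1","jar_1"):
    for d in tip_of("scene",n): print(n,np.round(d["at"],1),round(d["confidence"],2),back("scene",d["at"],.036 if n[0]=="b" else 0).round(4))
E
```

```text
gap 0.0359 F 39.8460191488266
gap 0.0359 t 17.7333
ft [-0.7 -0.6 -0. ]
t 20.575
bottle_1 [289.5 174.1] 0.79 [0.6024 0.1978]
bottle_1 [317.8 221.5] 0.66 [0.7837 0.0827]
bottle_1 [251.8 214.1] 0.65 [ 0.5915 -0.0172]
jar_1 [262.5 130.7] 0.77 [0.3882 0.3468]
jar_1 [227.9 139. ] 0.71 [0.305  0.2344]
jar_1 [274.5 107.3] 0.63 [0.3543 0.4828]
jar_1 [311.2 158.4] 0.58 [0.6145 0.3335]
jar_1 [288.7 166.8] 0.58 [0.5682 0.2513]
jar_1 [239.8 120.4] 0.57 [0.2836 0.3417]
jar_1 [295.7 132.9] 0.56 [0.4993 0.411 ]
```

View pics/s1.png

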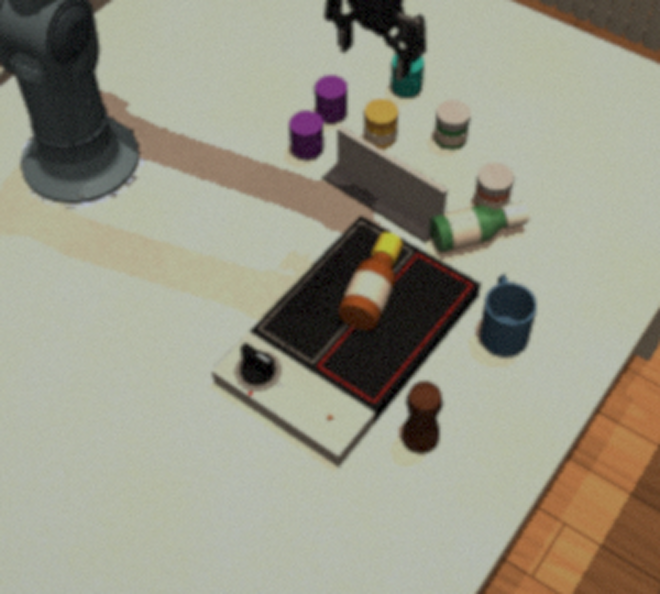

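The scene view shows both bottles lying down. I carried bottle 3 too low past the standing bottle 2 and knocked it over. Amber now lies on the glass with its cap at crop (388,247) and base at (360,310). Green lies on the counter with its base at (445,232) and cap at (520,215). I'll measure both and stand them up.

View pics/t1.png

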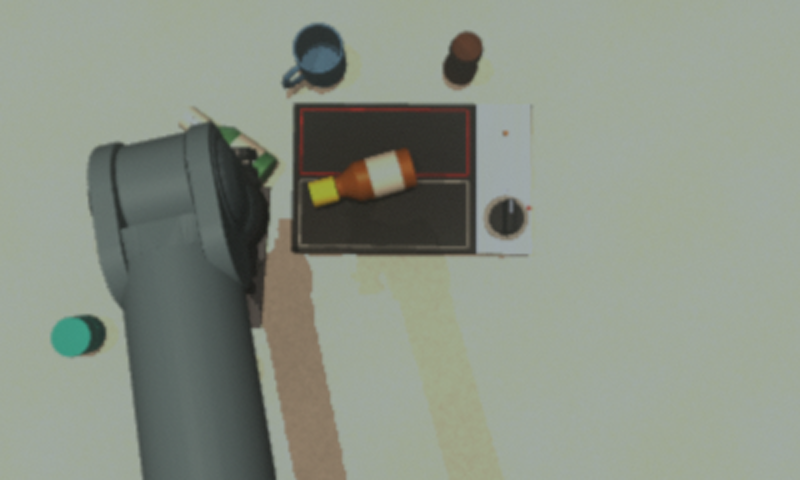

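```bash
python3 - <<'E'
from h import *
for z in (.03,.066): 
  for n,c in (("amb cap",(388,247)),("amb base",(360,312)),("gr base",(441,234)),("gr cap",(522,217))):
    print(n,z,back("scene",(c[0]/2.2+90,c[1]/2.2+70),z).round(3))
E
```

```text
amb cap 0.03 [0.554 0.125]
amb base 0.03 [ 0.589 -0.003]
gr base 0.03 [0.608 0.195]
gr cap 0.03 [0.696 0.301]
amb cap 0.066 [0.569 0.101]
amb base 0.066 [ 0.603 -0.023]
gr base 0.066 [0.622 0.169]
gr cap 0.066 [0.707 0.272]
```

```bash
python3 - <<'E'
from h import *
p=[.42,-.25,.35]; move_ptp(p,list(quat(best(p,PY))))
im=read_camera("top"); np.save("top.npy",im); cv2.imwrite("pics/t2.png",cv2.resize(im[110:250,100:320,::-1],(792,504),interpolation=cv2.INTER_CUBIC))
cap=back("top",(221.5,175.5),.066); base=back("top",(265,164.5),.066); print(cap,base,np.linalg.norm(cap-base))
print(read_time_s())
E
```

```text
[0.56813938 0.09786426] [ 0.59884125 -0.03161846] 0.1330728368585637
23.1667
```

View pics/t2.png

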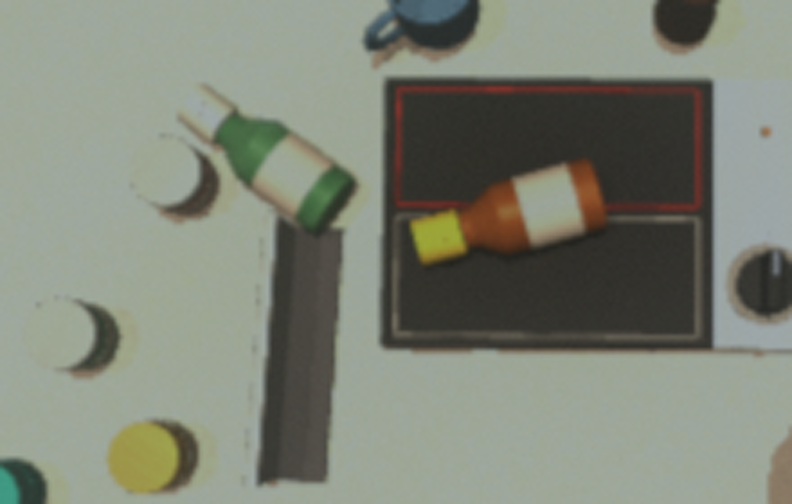

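```bash
cat >> h.py <<'E'
Z=np.array([0,0,1.])
def qt(zt,yt): 
    zt=np.array(zt)/np.linalg.norm(zt); return R.from_matrix(np.column_stack([np.cross(yt,zt),yt,zt])).as_quat()
def lay(u,al,sg):  # grasp lying: cap direction u
    zt=np.cos(al)*u-np.sin(al)*Z; return qt(zt,sg*np.cross(u,Z)),zt
def up(d,al,sg):   # upright; heading d
    h=np.array([np.cos(d),np.sin(d),0]); zt=np.cos(al)*Z+np.sin(al)*h
    # u->Z, Z->-h : u x Z -> Z x -h
    return qt(zt,sg*np.cross(Z,-h)),zt
E
python3 - <<'E'
from h import *
f=lambda u,v:(u/3.6+100,v/3.6+110)
def ax(c,b,z,zc=None):
    c=back("top",f(*c),z); b=back("top",f(*b),z); u=(c-b)/np.linalg.norm(c-b); return c,b,u,np.linalg.norm(c-b)
A=ax((439,237),(595,195),.066); G=ax((208,111),(330,205),.030)
print("amber",A); print("green",G)
j=back("top",f(168,172),.066); n=np.array([-G[2][1],G[2][0]]); d=j-G[1]
print("jar1",j,"along",d@G[2],"perp",d@n)
g=back("top",f(277,222),.0); print("guard corner top", back("top",f(277,222),.09),"along",(g-G[1])@G[2],(g-G[1])@n)
for nm,S,z,dst in (("amber",A,.066,P(.058,-.08)),("green",G,.03,P(.058,.08))):
    u=np.array([*S[2],0]); gp=np.array([*(S[1]+.136*S[2]),z])
    for al in np.radians([90,105,120,135]):
      for sg in (1,-1):
        q,zt=lay(u,al,sg); k=inverse_kinematics(list(gp),list(q)); k2=inverse_kinematics(list(gp-.1*zt),list(q)); k3=inverse_kinematics(list(gp+[0,0,.25]),list(q))
        ok=[]
        for h in np.radians(range(-180,180,30)):
            q,zt=up(h,al,sg); t=np.array([*dst,.173])
            if all(inverse_kinematics(list(x),list(q)) is not None for x in (t,t-.1*zt,t+[0,0,.15])): ok.append(int(round(np.degrees(h))))
        print(nm,int(np.degrees(al)+.5),sg,k is not None,k2 is not None,k3 is not None,ok)
E
```

```text
amber (array([0.56712445, 0.09655764]), array([ 0.59982496, -0.0324619 ]), array([-0.24568547,  0.9693496 ]), np.float64(0.13309907308431157))
green (array([0.68280319, 0.29597563]), array([0.60007656, 0.19196788]), array([0.62249223, 0.78262598]), np.float64(0.1328958555296437))
jar1 [0.62482735 0.31984947] along 0.11549063056621113 perp 0.06023467809643684
guard corner top [0.57875778 0.22505189] along 0.03374815012031092 0.03968950767313355
amber 90 1 True True True [-90, -60, -30, 30, 60, 90]
amber 90 -1 True True True [-90, -60, -30, 30, 60, 90]
amber 105 1 True True True [-120, -90, -60, -30, 30, 60, 90]
amber 105 -1 True True True [-120, -90, -60, -30, 30, 60, 90]
amber 120 1 True True True [-120, -90, -60, -30, 30, 60, 90]
amber 120 -1 True True True [-120, -90, -60, -30, 30, 60, 90]
amber 135 1 True True True [-120, -90, -60, 0, 30, 60, 90, 120]
amber 135 -1 True True True [-120, -90, -60, -30, 0, 30, 60, 90, 120]
green 90 1 True True True [-90, -60, -30, 30, 60, 90]
green 90 -1 True True True [-90, -60, -30, 30, 60, 90]
green 105 1 True True True [-90, -60, -30, 30, 60, 90, 120]
green 105 -1 True True True [-90, -60, -30, 30, 60, 90, 120]
green 120 1 True True False [-90, -60, -30, 30, 60, 90, 120]
green 120 -1 True True False [-90, -60, -30, 30, 60, 90, 120]
green 135 1 False False False [-120, -90, -60, -30, 0, 30, 60, 90, 120]
green 135 -1 False False False [-120, -90, -60, -30, 0, 30, 60, 90, 120]
```

Geometry checks out: cap centre to base end reads 133 mm for each bottle, against 136 mm expected. I'll grip amber's cap with the tool tilted, then rotate it upright.

```bash
cat >> h.py <<'E'
def q_cost(pos,q):
    k=inverse_kinematics(list(pos),list(q)); 
    return 99 if k is None else np.abs(np.array(k)-np.array(read_qpos())).max()
def righten(base,u2,z,dst,al,heads,zt_up=.25,open_to=.062):
    u=np.array([*u2,0]); gp=np.array([*(np.array(base)+.136*np.array(u2)),z])
    sg=min((1,-1),key=lambda s:q_cost(gp-.1*lay(u,al,s)[1],lay(u,al,s)[0]))
    q,zt=lay(u,al,sg); move_gripper(open_to,80)
    move_ptp(list(gp-.1*zt+[0,0,.1]),list(q)); movel(list(gp-.1*zt)); movel(list(gp),speed=.1)
    move_gripper(0,80); print("gap",read_finger_gap())
    movel(list(gp+[0,0,zt_up]),speed=.15)
    t=np.array([*dst,.174]); h=min(heads,key=lambda h:q_cost(t+[0,0,.2],up(np.radians(h),al,sg)[0]))
    q,zt=up(np.radians(h),al,sg); print("heading",h,"cost",q_cost(t+[0,0,.2],q))
    move_ptp(list(t+[0,0,.2]),list(q)); print("gap",read_finger_gap())
    return t,q,zt
def setdown(t,q,zt):
    movel(list(t+[0,0,.015]),speed=.15); f0=read_ft_force()[2]
    for dz in np.arange(.012,-.0081,-.001):
        movel(list(t+[0,0,dz]),speed=.03)
        if read_ft_force()[2]-f0>2.5: break
    print("contact dz",dz,np.round(read_ft_force(),1))
    move_gripper(.062); movel(list(np.array(read_eef_pos())-.1*zt),speed=.1); print("t",read_time_s())
E
python3 - <<'E'
from h import *
t,q,zt=righten([.5998,-.0325],[-.2457,.9693],.066,P(.058,-.08),np.radians(120),[-60,-30,30,60])
import pickle; pickle.dump((t,q,zt),open("pl.pkl","wb"))
im=read_camera("scene"); cv2.imwrite("pics/s2.png",cv2.resize(im[70:340,90:390,::-1],(660,594),interpolation=cv2.INTER_CUBIC))
E
```

```text
gap 0.03060777479127172
heading 30 cost 1.4970024226991616
gap 5.651871569561627e-05
```

View pics/s2.png

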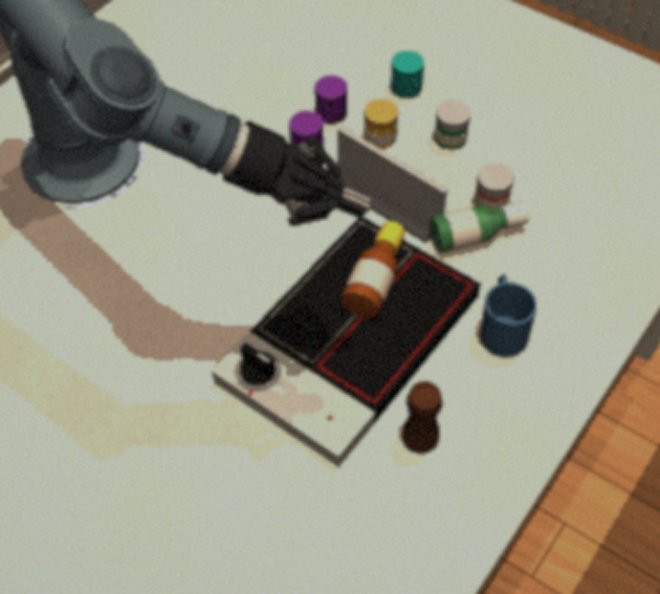

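Amber slipped out of the grip (gap 0.031, so it was held off its axis) and still lies on the plate, cap at crop (390,236). I'll triangulate both caps with both cameras, including height.

```bash
cat >> h.py <<'E'
def ray(cam,uv):
    p=camera_params(cam); K=np.array(p["K"]); T=np.linalg.inv(p["camera_from_world"])
    d=T[:3,:3]@np.array([*((np.array(uv)-K[:2,2])/K[0,0]),1]); return T[:3,3],d/np.linalg.norm(d)
def tri(u1,u2):
    (o1,d1),(o2,d2)=ray("top",u1),ray("scene",u2)
    A=np.column_stack([d1,-d2]); s=np.linalg.lstsq(A,o2-o1,rcond=None)[0]
    a,b=o1+s[0]*d1,o2+s[1]*d2; return (a+b)/2,np.linalg.norm(a-b)
def big(m):
    n,l,s,c=cv2.connectedComponentsWithStats(m.astype(np.uint8)); 
    if n<2: return None
    i=1+np.argmax(s[1:,4]); return c[i],s[i,4]
def yellowcap(im,box):
    h=cv2.cvtColor(im,cv2.COLOR_RGB2HSV); m=((h[...,0]>26)&(h[...,0]<38)&(h[...,1]>120)&(h[...,2]>80))
    k=np.zeros_like(m); k[box[1]:box[3],box[0]:box[2]]=1; return big(m&k)
def amber(im,box):
    h=cv2.cvtColor(im,cv2.COLOR_RGB2HSV); m=((h[...,0]<16)&(h[...,1]>120)&(h[...,2]>50))
    k=np.zeros_like(m); k[box[1]:box[3],box[0]:box[2]]=1; return m&k
E
python3 - <<'E'
from h import *
move_j(list(np.array(read_qpos()))) 
movel(list(np.array(read_eef_pos())+[0,0,.1]))
p=[.42,-.25,.35]; move_ptp(p,list(quat(best(p,PY))))
t=read_camera("top"); s=read_camera("scene"); np.save("top.npy",t); np.save("scene.npy",s)
cv2.imwrite("pics/t3.png",np.vstack([cv2.resize(t[110:225,130:300,::-1],(440,298),interpolation=cv2.INTER_CUBIC),cv2.resize(s[140:240,230:398,::-1],(440,262),interpolation=cv2.INTER_CUBIC)]))
a=yellowcap(t,(200,130,300,215)); b=yellowcap(s,(220,160,300,240)); print(a,b,tri(a[0],b[0]))
print(read_time_s())
E
```

```text
(array([214.09166667, 178.325     ]), np.int32(120)) (array([267.56451613, 174.67741935]), np.int32(62)) (array([0.55940461, 0.11915209, 0.08112199]), np.float64(0.002437928052267933))
33.0333
```

View pics/t3.png

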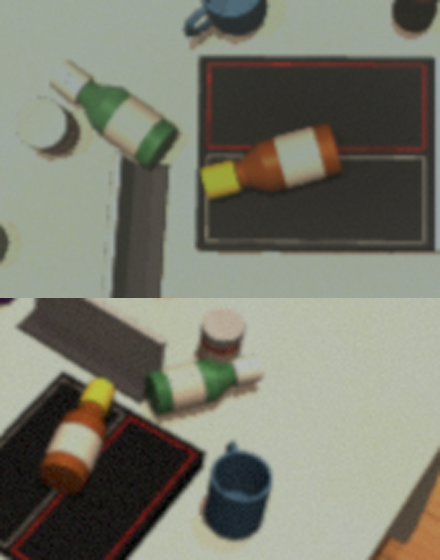

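```bash
python3 - <<'E'
s=open("h.py").read()
s=s.replace("zt_up=.25,open_to=.062):","zt_up=.25,open_to=.062,deep=.007):")
s=s.replace("movel(list(gp),speed=.1)\n    move_gripper(0,80); print(\"gap\",read_finger_gap())\n","movel(list(gp+deep*zt),speed=.1)\n    move_gripper(0,100); g=read_finger_gap(); print('gap',g)\n    if g<.034: move_gripper(open_to); return None\n    gp=gp+deep*zt\n")
s=s.replace("    move_ptp(list(t+[0,0,.2]),list(q)); print","    t=t+deep*zt\n    move_ptp(list(t+[0,0,.2]),list(q)); print")
open("h.py","w").write(s)
E
python3 - <<'E'
from h import *; import pickle
k=440/170; f=lambda u,v:(u/k+130,v/k+110)
c=back("top",f(220,180),.066); b=back("top",f(337,149),.066); u=(c-b)/np.linalg.norm(c-b); print(c,b,u,np.linalg.norm(c-b))
b=c-.136*u+.002*u
r=righten(b,u,.066,P(.058,-.08),np.radians(105),[-60,-30,30,60])
if r:
    pickle.dump(r,open("pl.pkl","wb")); im=read_camera("scene"); cv2.imwrite("pics/s3.png",cv2.resize(im[50:290,130:390,::-1],(520,480),interpolation=cv2.INTER_CUBIC))
E
```

```text
[0.55641502 0.11722738] [ 0.58990303 -0.01721818] [-0.24169745  0.97035166] 0.1385534368902992
gap 0.03317399851705791
```

```bash
sed -i 's/if g<.034/if g<.0318/' h.py; python3 - <<'E'
from h import *; import pickle
u=np.array([-.2417,.97035]); c=np.array([.5564,.1172])
r=righten(c-.134*u,u,.066,P(.058,-.08),np.radians(105),[-60,-30,30,60])
if r:
    pickle.dump(r,open("pl.pkl","wb")); im=read_camera("scene"); cv2.imwrite("pics/s3.png",cv2.resize(im[50:290,130:390,::-1],(520,480),interpolation=cv2.INTER_CUBIC))
E
```

```text
gap 0.033291772459107014
heading 60 cost 1.523062517592671
gap 0.03327891907757163
```

View pics/s3.png

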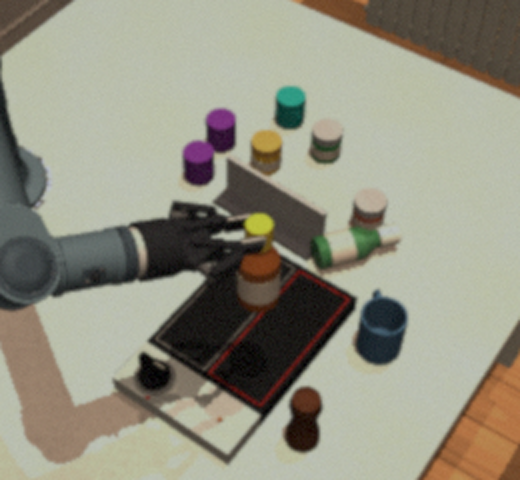

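Amber is upright in the gripper (cap at 259,226, body at 259,285). Setting it down.

```bash
python3 - <<'E'
from h import *; import pickle
setdown(*pickle.load(open("pl.pkl","rb")))
movel(list(np.array(read_eef_pos())+[0,0,.12]),speed=.2)
q0=best([.45,-.3,.4],PY); move_ptp([.42,-.25,.35],list(quat(q0)))
t=read_camera("top"); s=read_camera("scene")
a=yellowcap(t,(200,110,310,215)); b=yellowcap(s,(190,130,330,300)); print(a,b)
if a and b: print(tri(a[0],b[0]))
n=np.array([-.7826,.6225]); G=np.array([.6001,.192]); u=np.array([.6225,.7826])
print("push start",G+.062*u+.047*n)
cv2.imwrite("pics/t4.png",t[:,:,::-1])
E
```

```text
contact dz 0.0009999999999999905 [-0.1  0.4  1.2]
t 50.6917
(array([281.99382716, 138.16049383]), np.int32(162)) (array([258.2231405 , 207.23140496]), np.int32(121))
(array([ 0.65175978, -0.07372339,  0.19012714]), np.float64(0.0014820430634187893))
push start [0.6019128 0.2697787]
```

```bash
python3 - <<'E'
from h import *
n=np.array([-.7826,.6225]); G=np.array([.6001,.192]); u=np.array([.6225,.7826])
s=G+.062*u+.047*n; e=s-.028*n
move_gripper(0,20)
p=[*s,.3]; q=list(quat(best(p,np.arctan2(u[1],u[0]))))
move_ptp(p,q); movel([*s,.06],speed=.2); movel([*s,.045],speed=.03); print(np.round(read_ft_force(),1))
movel([*e,.045],speed=.04); print(np.round(read_ft_force(),1)); pause(.5)
movel([*(s-.01*n),.045],speed=.1); movel([*(s-.01*n),.3],speed=.25)
move_ptp([.42,-.25,.35],list(quat(best([.42,-.25,.35],PY))))
t=read_camera("top");sc=read_camera("scene")
cv2.imwrite("pics/t5.png",np.vstack([cv2.resize(t[100:225,110:300,::-1],(608,400),interpolation=cv2.INTER_CUBIC)]))
print(read_time_s())
E
```

```text
[-0.2 -0.7  0.7]
[-4.8 -0.1 10.8]
62.2583
```

View pics/t5.png

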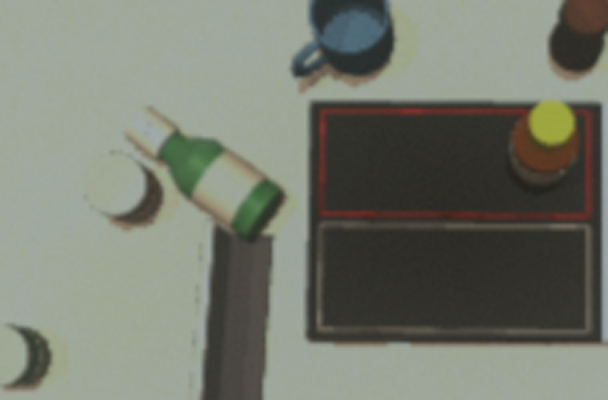

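The push didn't move green (top crop: cap at 153,130, jar_1 lid at 118,183). I'll shift jar_1 about 5 cm aside on the counter, gripping it parallel to the bottle, then take green by its cap.

```bash
python3 - <<'E'
from h import *; import pickle
n=np.array([-.7826,.6225]); u=np.array([.6225,.7826])
j=np.array([.6255,.3205]); e=j+.05*n
move_gripper(.085,40)
p=[*j,.16]; q=list(quat(best(p,np.arctan2(u[1],u[0]))))
move_ptp(p,q); movel([*j,.048],speed=.15); move_gripper(0,40); print("jar gap",read_finger_gap())
movel([*j,.06],speed=.1); movel([*e,.06],speed=.15); movel([*e,.049],speed=.06); move_gripper(.085); movel([*e,.16],speed=.25)
c=np.array([.6828,.2960])
r=righten(c-.134*u,u,.030,P(.058,.08),np.radians(105),[-60,-30,30])
print(read_time_s())
if r:
    pickle.dump(r,open("pl.pkl","wb")); im=read_camera("scene"); cv2.imwrite("pics/s4.png",cv2.resize(im[50:290,130:390,::-1],(520,480),interpolation=cv2.INTER_CUBIC))
E
```

```text
jar gap 0.05628487410310095
gap 0.03309804570398211
heading -30 cost 3.7004672832064274
gap 0.033255376171332625
77.55
```

View pics/s4.png

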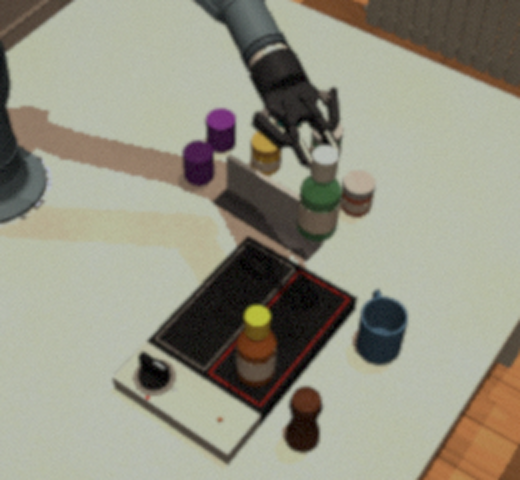

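Green is upright in the gripper (cap at 325,165, body at 320,215), and amber is standing in the red zone. Setting green down, then measuring the jars and guard.

```bash
cat >> h.py <<'E'
def lid(im,uv0):
    """refine jar lid circle near pixel uv0 with Hough"""
    x,y=int(uv0[0]),int(uv0[1]); s=6
    g=cv2.cvtColor(im,cv2.COLOR_RGB2GRAY)[y-24:y+24,x-24:x+24]
    g=cv2.GaussianBlur(cv2.resize(g,None,fx=s,fy=s,interpolation=cv2.INTER_CUBIC),(0,0),4)
    c=cv2.HoughCircles(g,cv2.HOUGH_GRADIENT,1,400,param1=60,param2=8,minRadius=48,maxRadius=68)
    return None if c is None else (c[0,0,:2]/s+[x-24,y-24],c[0,0,2]/s)
E
python3 - <<'E'
from h import *; import pickle
setdown(*pickle.load(open("pl.pkl","rb")))
movel(list(np.array(read_eef_pos())+[0,0,.12]),speed=.25)
move_ptp([.42,-.25,.35],list(quat(best([.42,-.25,.35],PY))))
t=read_camera("top"); s=read_camera("scene"); np.save("top.npy",t)
J=[]
for d in look_for("top","jar_1"):
    l=lid(t,d["at"]); print(np.round(d["at"],1),round(d["confidence"],2),l and (l[0].round(1),l[1],back("top",l[0],.066).round(4)), t[int(d["at"][1]),int(d["at"][0])])
for d in tip_of("scene","jar_1"): print("s",d["at"],round(d["confidence"],2),back("scene",d["at"],0).round(4))
for d in tip_of("scene","bottle_1"): print("b",d["at"],round(d["confidence"],2),back("scene",d["at"],.036).round(4))
print(read_time_s())
cv2.imwrite("pics/t6.png",cv2.resize(t[90:270,80:330,::-1],(800,576),interpolation=cv2.INTER_CUBIC))
E
```

```text
contact dz -1.0408340855860843e-17 [-0.3  0.1 -1. ]
t 83.775
[172.1 263.7] 0.8 (array([177.2, 263.8]), np.float32(8.816667), array([0.3119, 0.2293])) [126  73 128]
[140.5 273.5] 0.68 (array([145.6, 270.6]), np.float32(9.616667), array([0.2938, 0.3214])) [123  72 125]
[139.4 233.8] 0.65 (array([143.9, 236.1]), np.float32(11.05), array([0.3936, 0.3268])) [157 154  76]
[112.5 210.2] 0.64 (array([116.2, 211.8]), np.float32(9.633333), array([0.466 , 0.4086])) [158 168 150]
[102.7 245.6] 0.63 (array([104.1, 246.6]), np.float32(8.883333), array([0.365, 0.443])) [ 63 153 130]
[140.1 171.2] 0.62 (array([137.2, 170.9]), np.float32(9.2), array([0.586 , 0.3476])) [158 167 154]
s [309.5, 152.8] 0.83 [0.5952 0.3536]
s [295.7, 126.6] 0.66 [0.4814 0.4398]
s [272.8, 107.5] 0.64 [0.3494 0.4779]
s [263.7, 129.0] 0.6 [0.3868 0.3571]
s [231.1, 136.9] 0.57 [0.3085 0.2503]
s [241.1, 121.2] 0.54 [0.2904 0.341 ]
b [284.8, 201.8] 0.97 [0.6534 0.0875]
b [257.1, 235.4] 0.57 [ 0.6523 -0.0747]
86.4083
```

View pics/t6.png

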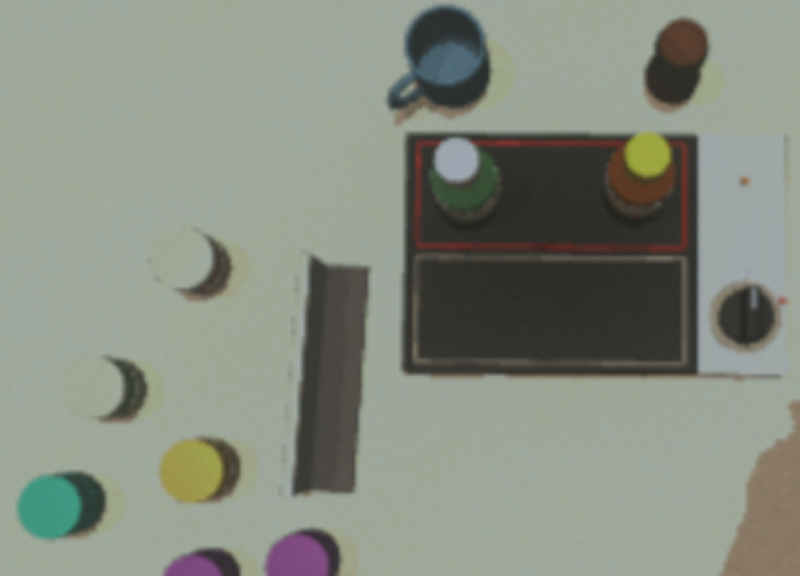

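Both bottles stand in the red zone. jar_3 has been knocked a little, so I'll use the new lid pixels: jar_1 (182,260), jar_3 (98,387), jar_2 (192,470) in this crop.

```bash
python3 - <<'E'
from h import *
f=lambda u,v:back("top",(u/3.2+80,v/3.2+90),.066)
L=[f(182,260),f(98,387),f(192,470)]; print(np.round(L,4))
for src,y in zip(L[:2],(.085,0)):
    carry(src,P(-.045,y),.048,PY,PY,.20,open_to=.08)
# re-measure the last jar
move_ptp([.5,-.1,.3],list(quat(best([.5,-.1,.3],PY))))
t=read_camera("top"); b=blobs(t,(22,90,90),(32,255,255),120,500)
for x in b: print(x[0],x[1],back("top",x[0],.066))
E
```

```text
[[0.585  0.3487]
 [0.4687 0.4251]
 [0.3914 0.3382]]
gap 0.0567 F 42.460182309150696
gap 0.0567 t 92.4417
ft [-1.2  0.2  4.1]
t 94.7583
gap 0.0566 F 41.634008288383484
gap 0.0565 t 100.2417
ft [-0.2 -0.   1.1]
t 102.5583
[139.87459807 236.72025723] 311 [0.39189274 0.33860061]
```

```bash
python3 - <<'E'
from h import *
carry([.392,.3385],P(-.045,-.085),.048,PY,PY,.20,open_to=.08)
move_ptp([.45,-.2,.35],list(quat(best([.45,-.2,.35],PY))))
t=read_camera("top"); s=read_camera("scene"); np.save("top.npy",t)
cv2.imwrite("pics/t7.png",cv2.resize(t[115:250,140:340,::-1],(800,540),interpolation=cv2.INTER_CUBIC))
for d in tip_of("scene","jar_1"): print("s",d["at"],round(d["confidence"],2),back("scene",d["at"],.036).round(4))
for n in ("guard","guard_end_a"):
  for c,z in (("top",0 if n=="guard" else .02),("scene",0 if n=="guard" else .02)):
    for d in tip_of(c,n): print(n,c,np.round(d["at"],1),round(d["confidence"],2),back(c,d["at"],z).round(4))
print([P(-.045,y).round(4) for y in (.085,0,-.085)])
E
```

```text
gap 0.0566 F 41.611180901527405
gap 0.0566 t 109.2
ft [-0.1 -0.3 -0. ]
t 111.5167
s [273.7, 107.2] 0.85 [0.3713 0.4483]
s [240.1, 121.1] 0.81 [0.3085 0.3099]
s [258.3, 186.1] 0.79 [0.5432 0.091 ]
s [230.2, 138.6] 0.78 [0.332  0.2145]
s [247.3, 201.2] 0.74 [0.5492 0.017 ]
s [231.2, 217.7] 0.68 [ 0.5446 -0.0677]
s [207.6, 231.2] 0.19 [ 0.5137 -0.1532]
guard top [177.1 206.5] 0.7 [0.4807 0.2427]
guard scene [263.6 156.8] 0.81 [0.4665 0.2385]
guard_end_a top [170.1 242.8] 0.95 [0.37   0.2602]
guard_end_a top [181.1 172.4] 0.8 [0.585  0.2263]
guard_end_a top [252.8 148.2] 0.41 [0.6568 0.0038]
guard_end_a scene [291.2 167.2] 0.86 [0.5844 0.2399]
guard_end_a scene [242.8 139.1] 0.81 [0.3628 0.2516]
[array([0.5479, 0.0935]), array([0.5465, 0.0086]), array([ 0.5451, -0.0764])]
```

View pics/t7.png

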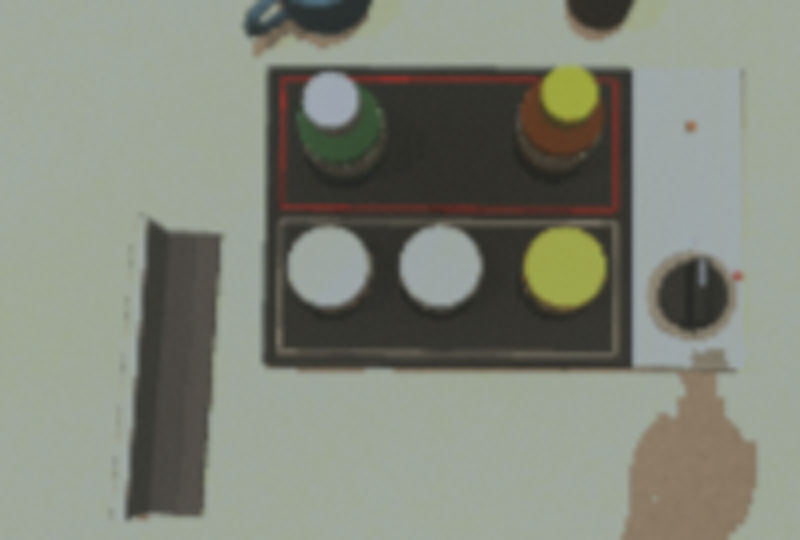

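All three jars stand in the grey zone (crop: 330,266; 440,266; 565,268). The guard's foot edge runs (221,234)–(203,516), its wall top edge (147,222)–(128,518), and the plate's front edge (265,366)–(738,370).

```bash
python3 - <<'E'
from h import *
f=lambda u,v,z:back("top",(u/4+140,v/4+115),z)
for nm,a,b,z,off in (("foot",(221,234),(203,516),.006,.05),("wall",(147,222),(128,518),.09,.01)):
    a,b=f(*a,z),f(*b,z); l=np.linalg.norm(a-b); y=(b-a)/l  # guard x=+worldy => guard y = -world x
    yaw=np.arctan2(y[1],y[0])-np.pi/2; x=np.array([np.cos(yaw),np.sin(yaw)])
    print(nm,"len",l.round(4),"yaw",wrap(yaw),"origin",((a+b)/2+off*x).round(4))
# plate front edge, subpixel: strongest vertical gradient per column (glass part)
t=np.load("top.npy"); g=cv2.GaussianBlur(cv2.cvtColor(t,cv2.COLOR_RGB2GRAY).astype(float),(0,0),.8)
def fit(cols,r0,r1,axis=0,sign=1):
    pts=[]
    for c in cols:
        col=(g[r0:r1,c] if axis==0 else g[c,r0:r1]); d=np.clip(sign*np.diff(col),0,None); d[d<.4*d.max()]=0
        x=(d*np.arange(len(d))).sum()/d.sum()+.5+r0; pts.append((c,x) if axis==0 else (x,c))
    return np.array(pts)
fr=fit(range(212,292,2),201,212); w=np.array([back("top",p,.036) for p in fr])
k=np.polyfit(w[:,1],w[:,0],1); print("front: x = %.4f + %.4f*y"%(k[1],k[0]),"resid",np.std(w[:,0]-np.polyval(k,w[:,1])))
bk=fit(range(222,216,-1),128,140,0,-1) if 0 else None
lf=fit(range(140,200,3),200,214,1,-1); w2=np.array([back("top",p,.036) for p in lf]); print("left y",w2[:,1].mean(),np.polyfit(w2[:,0],w2[:,1],1))
print("pred front mid",P(-.115,0),"left",P(0,.14), "k slope pred",-np.tan(PY))
E
```

```text
foot len 0.2186 yaw 1.5025467591273722 origin [0.4769 0.2421]
wall len 0.2133 yaw 1.505909893561288 origin [0.4764 0.2425]
front: x = 0.4736 + 0.0243*y resid 0.0005139296783683065
left y 0.14756905241962862 [-0.02509903  0.16247648]
pred front mid [0.47651604 0.00972041] left [0.59383789 0.14778048] k slope pred 0.016701552660875533
```

```bash
sed -i 's/^PC=.*/PC=np.array([.5895,.0077]); PY=-.0245/' h.py; python3 - <<'E'
from h import *
G=np.array([.4767,.2423]); gy=1.504; gx=np.array([np.cos(gy),np.sin(gy)]); px=np.array([np.cos(PY),np.sin(PY)])
src=G-.005*gx; Fm=P(-.115,0); dst=Fm-(.005+.010)*px
zg=.074
c=[]
for k in (0,np.pi):
    a=q_cost([*src,.2],quat(gy+k)); b=q_cost([*dst,.2],quat(PY+k)); c.append((max(a,b),k))
print(c); k=min(c)[1]
move_gripper(.05,60); move_ptp([*src,.2],list(quat(gy+k))); movel([*src,zg],speed=.12)
move_gripper(0,60); print("gap",read_finger_gap())
zl=zg+.125; movel([*src,zl],speed=.15)
move_ptp([.42,.1,zl],list(quat((gy+PY)/2+k))); move_ptp([*dst,zl],list(quat(PY+k))); print("gap",read_finger_gap(),read_time_s())
movel([*dst,zg+.012],speed=.15); f0=np.array(read_ft_force())
for dz in np.arange(.010,-.0051,-.001):
    movel([*dst,zg+dz],speed=.03)
    if read_ft_force()[2]-f0[2]>2: break
print("down dz",dz,np.round(read_ft_force()-f0,1))
z=zg+dz+.0005; movel([*dst,z],speed=.02)
f1=np.array(read_ft_force())
for s in np.arange(.001,.020,.001):
    movel([*(dst+s*px),z],speed=.03); f=np.array(read_ft_force())-f1
    if -f@[*px,0]>7: break
print("push",s,np.round(f,1),"TCP",read_eef_pos(),"expected s .010")
move_gripper(.04); movel([*(dst+s*px),.2],speed=.2); print(read_time_s())
E
```

```text
[(np.float64(0.5516148011242612), 0), (np.float64(2.6200086562286535), 3.141592653589793)]
gap 0.008123659496571619
gap 0.007709361015941455 118.6917
down dz 8.673617379884035e-18 [ 1.7 -0.5  2.6]
push 0.016 [-7.3  0.7  2.7] TCP [0.47333873 0.01051944 0.07408854] expected s .010
127.775
```

```bash
python3 - <<'E'
from h import *
PC[:]=PC+[.0038,0]
px=np.array([np.cos(PY),np.sin(PY)])
move_gripper(0,20)
q=None
for y in (.085,-.085):
    s=P(-.115-.010-.011-.012,y)
    if q is None: q=list(quat(best([*s,.2],PY+np.pi/2)))
    move_ptp([*s,.2],q); movel([*s,.05],speed=.2); f0=np.array(read_ft_force())
    for d in np.arange(.004,.024,.001):
        movel([*(s+d*px),.05],speed=.04); f=np.array(read_ft_force())-f0
        if -f@[*px,0]>6: break
    print(y,"travel",d,np.round(f,1))
    movel([*s,.05],speed=.15); movel([*s,.2],speed=.25)
move_ptp([.42,-.3,.35],list(quat(best([.42,-.3,.35],PY))))
t=read_camera("top"); sc=read_camera("scene"); np.save("top.npy",t)
cv2.imwrite("pics/t8.png",np.hstack([cv2.resize(t[130:240,200:340,::-1],(490,385),interpolation=cv2.INTER_CUBIC),cv2.resize(sc[140:270,180:280,::-1],(296,385),interpolation=cv2.INTER_CUBIC)]))
print(read_time_s())
E
```

```text
0.085 travel 0.014 [-6.4  0.3  4.8]
-0.085 travel 0.015 [-6.5  0.5  4.3]
140.9167
```

View pics/t8.png

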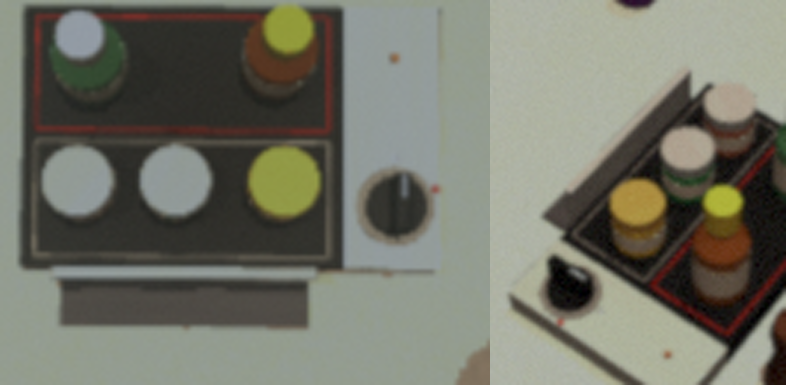

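Guard is flush and centred (foot 60–307 against glass 22–343 in the crop). Now the knob, at crop (395,205).

```bash
python3 - <<'E'
from h import *
k=back("top",(200+395/3.5,130+205/3.5),.06); PC[:]=PC+[.0025,0]; print(k,P(-.06,-.185))
pos=[.527,-.1762,.073]; a0=PY+np.pi/2
c=[]
for kk in (0,np.pi,-np.pi):
    qa=inverse_kinematics([*pos[:2],.2],list(quat(a0+kk)))
    qs=[inverse_kinematics(pos,list(quat(a0+kk-d))) for d in (0,.6,1.25)]
    if qa is None or any(q is None for q in qs): continue
    qs=np.array(qs); c.append((np.abs(qs-np.array(read_qpos())).max(),kk)); print(kk,qs[:,6].round(2))
kk=min(c)[1]; a=a0+kk
move_gripper(.05,60); move_ptp([*pos[:2],.2],list(quat(a))); movel(pos,speed=.12); move_gripper(0,60)
print("gap",read_finger_gap(),np.round(read_ft_force(),1))
for d in np.arange(.1,1.21,.1):
    movel(pos,list(quat(a-d)),speed=.05); print(round(d,1),np.round(read_ft_torque()[2],3),np.round(read_ft_force(),1))
move_gripper(.05); pause(.3); movel([*pos[:2],.22],speed=.15)
move_ptp([.42,-.3,.35],list(quat(best([.42,-.3,.35],PY))))
t=read_camera("top"); sc=read_camera("scene")
cv2.imwrite("pics/t9.png",np.hstack([cv2.resize(t[120:240,195:345,::-1],(450,360),interpolation=cv2.INTER_CUBIC),cv2.resize(sc[140:290,180:330,::-1],(360,360),interpolation=cv2.INTER_CUBIC)])[:,:800])
print(read_time_s())
E
```

```text
[ 0.52527159 -0.17259012] [ 0.52748596 -0.17577463]
0 [1.63 1.05 0.4 ]
3.141592653589793 [-1.44 -2.02 -2.64]
-3.141592653589793 [-1.44 -2.02 -2.64]
gap 0.011271200220473737 [-0.9  2.5  5.5]
0.1 0.13 [-1.5  2.3  5.1]
0.2 0.054 [-3.1  1.9  5.4]
0.3 0.066 [-2.   2.6  5.4]
0.4 0.096 [-1.7  1.7  5.6]
0.5 0.097 [-0.4  3.3  5.5]
0.6 0.02 [-1.6  2.8  6. ]
0.7 -0.099 [-1.   3.   6.1]
0.8 -0.115 [-1.5  4.4  6.1]
0.9 -0.097 [-0.5  2.4  4.6]
1.0 -0.108 [-0.2  3.2  5.7]
1.1 -0.143 [-0.5  2.8  5.1]
1.2 -0.003 [-1.   1.8  4.3]
150.025
```

View pics/t9.png

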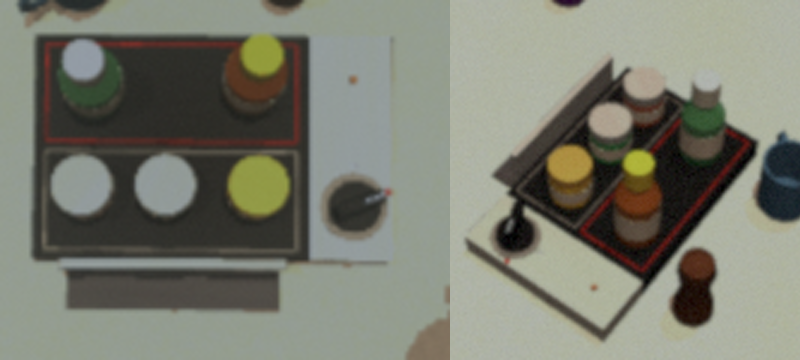

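Knob bar points at the red mark (on, crop 375,196), the guard is flush, and everything else is in place.

```bash
python3 -c "
from bench import *
print(sign_off())"
```

```text
the job is handed in; nothing more can be done
None
```

The job is handed in at about 150 s on the robot's clock: bottles 2 and 3 (bottle 1 was absent) stand in the red zone, all three jars in the grey zone, the guard is flush and centred to about 1–2 mm, and the knob is on, though I knocked both bottles over early on and had to stand them up again, and moved jar 1 about 5 cm aside on the counter to reach one of them.

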